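# Run a row of sample pots up to the lid press and press the first lid on

### The arm

A 6-joint arm with a two-finger parallel gripper is mounted at the origin on the work surface. World frame = base frame: x ahead of the robot, y to its left, z up, the work surface at z = 0. Lengths are in m, angles in rad, forces in N, time in s.
With the tool pointing down it reaches from about 0.225 to 0.875 m from the base axis. Payload 3.4 kg.
Tool frame: the origin (TCP) lies midway between the tips of the shut fingers; the grasp point (between the pads) lies 19 mm behind it; x points along the fingers, y is the direction in which the jaws open and shut, and the axes are right-handed (so a half turn about x gives the same grasp; the last joint's range is limited). The gripper opens to 85 mm and grips with 20 to 120 N. Pads are 22 mm wide; open, the fingers measure 114 mm over their backs; the gripper's body (76 mm by 85 mm) begins 54 mm behind the grasp point. The pads swing forward as they close: fully open they stand 13 mm farther back than shut.
Start: joints at [1.188, 0.276, 1.505, -0, 1.361, -0.121], TCP at [0.149, 0.555, 0.231] pointing down, gripper open.
Joint ranges: [-2.89, 2.89], [-0.75, 2.08], [0.22, 2.7], [-1.18, 4.32], [0.11, 2.71], [-2.7, 2.7]. Speed limits (rad/s): [2.57, 2.57, 3.14, 3.14, 3.14, 3.14].

### API

Orientations are given as a unit quaternion [w, x, y, z].
In Python, from rig import manip, get_image, get_calibration, ticket gives the robot as it stands. The module is installed in compiled form; this text tells all that it offers.
- The arm moves only by the tool arm_command, never from a script. Its argument "series" is text: rows parted by semicolons, each of 7 numbers parted by spaces: the shift along the tool's x, y, z in units of 0.1 m (1.0 is 0.1 m), then the turn, a rotation vector about the tool's x, y, z in units of pi rad (1.0 is pi rad), then the opening, from -1 (shut) to 1 (fully open), so that 0 is half open. In form: tx ty tz rx ry rz claw; .... A call has 1 to 12 rows; each row shifts and turns the commanded pose from where the row before left it, along the tool's axes as they then stand; what a row does not reach is not made up. A row lasts 1/12 s, in which the tool goes at most 41.7 mm and 7.16 degrees, less where a joint would pass 70% of its speed; a pose out of reach is approached as far as the arm can. A call with a number of a shift or a turn outside -1 to 1 is refused whole. A call with a gripper value outside its range is refused whole. The fingers move at their own pace and stop on an object; "squeeze" is the grip in N (left out, the last holds). Time passes only in rows, so rows that do not move let the fingers close. It gives the time, the measured TCP pose, the force and the opening at its end, in the units of the state.
- manip.get_state(): the state, without advancing time (a new reading comes with each control period).
- get_image(name): name is "scene" or "top"; returns the picture (420x560x3 uint8, red, green, blue); there is no depth.
- get_calibration(name): a dict with "fx", "fy", "cx", "cy" (pixels), "D" ([k1, k2, p1, p2, k3] as OpenCV has them; the pictures are not rectified), "cam_to_world" (4x4, takes a point from camera to world coordinates). Camera axes: x right, y down, z forward; pixel columns grow to the right and rows downward; lengths in m; the calibration is good to about 2 mm. A picture is of the moment at which its call begins. get_calibration takes no time and is no camera call.
- ticket.sign_off(): hands the job in, once; it reports no verdict.
The state is a dict: "clock": time; "qpos": joint angles; "qd": joint speeds; "effort": joint torques, N m; "position": TCP position; "ee_rot": TCP orientation; "contact_force": force on the tool from outside, world axes, zero at the start; "moment": the same for the moment, N m; "width": finger opening in m.
Only numpy, scipy, OpenCV 4.12 (cv2) and the standard library are available. Lean on these libraries where they do the work, as an engineer would, in place of code of your own. Each camera call takes 0.05 s, during which the arm holds its last target. There are 200 camera calls.

### The job

A touching row of four paint sample pots, their lids only loosely set, stands in the guide rail of the lidding station. From behind the last pot, push the whole row along the rail as one train until the first pot is fully home against the end stop under the press; then push the red press handle down with the fingertips until the first pot's lid is fully on, and let the handle come back up. Grip and lift nothing, touch no pot but the last, and leave everything else on the bench where it is.

Things in the scene. Friction and masses are not known exactly. Their poses are not given: they have to be found in the camera images.
- station: Lidding station, fixed: 185 x 485 mm plywood board with an aluminium guide rail, end stop and green lever press. Origin on the bench under the rail's centre line; y runs along the rail TOWARDS the end stop, x across it, away from the robot. Rail floor 12 mm above the bench; side strips 61 mm apart inside, tops 26 mm above the bench, y = -215 to +205 mm; the pushing end (y = -230 mm) is open.
- stop (a point): Middle of the end stop's face, at the height of the rail floor (station x = 0, y = +200 mm). The stop is a rigid steel plate 60 mm wide and 40 mm high standing across the rail.
- press_disc (a point): Centre of the underside of the press's steel disc (52 mm across), over the first pot's place: station x = 0, y = 171 mm, 83 mm above the bench at rest; it goes down with the lever. The press head above it reaches 152 mm, the lever there 206 mm, the column (station x = +70 to +106 mm, 36 mm wide) 192 mm above the bench.
- pot1: First pot of the row (nearest the end stop): round, black, 58 mm across, 50 mm tall, dark blue band on its white label, black loose lid (55 mm across) with dark blue swatch, lid top 61.5 mm above the underside. 0.11 to 0.22 kg. Origin: centre of the underside, z up. Slides on the rail floor; touches its neighbours at the start, centres 58 mm apart.
- pot2: Second pot of the row (in the middle): round, black, 58 mm across, 50 mm tall, teal band on its white label, black loose lid (55 mm across) with teal swatch, lid top 61.5 mm above the underside. 0.11 to 0.22 kg. Origin: centre of the underside, z up. Slides on the rail floor; touches its neighbours at the start, centres 58 mm apart.
- pot3: Third pot of the row (in the middle): round, black, 58 mm across, 50 mm tall, light grey band on its white label, black loose lid (55 mm across) with light grey swatch, lid top 61.5 mm above the underside. 0.11 to 0.22 kg. Origin: centre of the underside, z up. Slides on the rail floor; touches its neighbours at the start, centres 58 mm apart.
- pot4: Last pot of the row (the one to push, farthest from the stop): round, black, 58 mm across, 50 mm tall, ochre band on its white label, black loose lid (55 mm across) with ochre swatch, lid top 61.5 mm above the underside. 0.11 to 0.22 kg. Origin: centre of the underside, z up. Slides on the rail floor; touches its neighbours at the start, centres 58 mm apart.
- pot1_lid (a joint): How far the first pot's lid has been pressed down, in m: 0 loosely set, 0.006 fully on. It goes down with about 8 N on the lid and stays.
- press_lever (a joint): Angle of the press lever, rad: 0 up (rest), grows as the handle is pushed down. The disc goes down 8.5 mm per 0.1 rad: over a pot it meets the loose lid at about 0.12 and the lid is fully on at about 0.19, where the handle comes to a hard stop. With no pot it stops at 0.285. A spring brings it back up when let go.
- press_grip (a point): Centre of the lever's handle: red cross bar 20 mm thick, 90 mm long, parallel to the rail, on the robot's side. At rest 222 mm above the bench, station x = -99, y = 171 mm. Turns on a 190 mm radius about station x = +85 mm, 175 mm up: some 35 mm down and 6 mm outward (station -x) until the lid is on. Takes 2 N at first, about 8 N as the lid goes on, then a hard stop.
- sealed_pot: A finished pot, like the others but already lidded, with a crimson swatch and band, standing on the bench on the robot's side of the rail. Not part of the row; leave it. Origin: centre of the underside; 55.5 mm tall, 58 mm across.
- tape_a: Roll of cream masking tape lying flat, 104 mm across, 25 mm tall, origin at the centre of its underside. Leave it.
- tape_b: Roll of cream masking tape lying flat, 96 mm across, 25 mm tall, origin at the centre of its underside. Leave it.
- brush: Paint brush 200 mm long lying flat, 20 mm tall, origin at the middle of its length on the bench, long axis x. Leave it.
- putty_knife: Putty knife 240 mm long with a 65 mm wide blade, lying flat, 20 mm tall, origin at the middle of its length on the bench, long axis x. Leave it.
- sanding_block: Wood and cork sanding block 60 x 115 x 38 mm, origin at the centre of its underside. Leave it.
- tub: Black paint tub 108 mm across, 93 mm tall, origin at the centre of its underside. Leave it.

How it is judged:
By the outcome, as a careful person would: the job done as asked, in the order asked, and still so for the second after the job is handed in, with the robot touching nothing.
It also fails if it takes over 59 s, if anything falls off the work surface, if the arm or the gripper's body presses on something with over 40 N, if the wrist force passes 120 N, or if a joint passes its speed limit or range.

## Working session

There is one attempt and no reset: what is moved stays moved. The work goes in short steps, Python scripts to look and compute and a tool call to move; the robot and the scene stay as the last step left them, time stands still between calls to the robot, and variables do not carry over. Pictures are saved under pics/ and viewed, about 8 in all and at most 12, crops included, and the job is handed in when it is done.

Besides the shell and the picture viewer there is one more tool, called after "Call:" as a command line: name --argument value ..., lists and objects as JSON in quotes. arm_command: Moves the arm, as the interface text tells. Shifts and turns lie within -1 to 1; 1 stands for 0.1 m of shift or pi rad of turn. Its arguments: {"type":"object","properties":{"series":{"type":"string"},"squeeze":{"type":"number"}},"required":["series"]}

```bash
mkdir -p pics
python3 - <<'E'
from rig import manip,get_image,get_calibration
import cv2
for n in("scene","top"):
    cv2.imwrite(f"pics/{n}0.png",get_image(n)[:,:,::-1]); c=get_calibration(n); print(n,c)
print(manip.get_state())
E
```

```text
scene {'fx': 414.2981250219433, 'fy': 414.2981250219433, 'cx': 285.5402466797479, 'cy': 206.88623155940905, 'D': array([-0.07740183,  0.        ,  0.        ,  0.        ,  0.        ]), 'cam_to_world': array([[ 0.86019217,  0.38438743, -0.33513539,  0.93488397],
       [ 0.50957591, -0.62203331,  0.59448041, -0.63175939],
       [ 0.02004542, -0.68214432, -0.73094276,  0.93021489],
       [ 0.        ,  0.        ,  0.        ,  1.        ]])}
top {'fx': 505.28015237067615, 'fy': 505.28015237067615, 'cx': 280.5336586327683, 'cy': 210.90694258656512, 'D': array([-0.0741102,  0.       ,  0.       ,  0.       ,  0.       ]), 'cam_to_world': array([[ 1.71872990e-03, -9.86097777e-01,  1.66157212e-01,
         3.28775333e-01],
       [-9.99922450e-01,  3.54760545e-04,  1.24486032e-02,
        -8.43530196e-03],
       [-1.23344859e-02, -1.66165723e-01, -9.86020696e-01,
         1.64064767e+00],
       [ 0.00000000e+00,  0.00000000e+00,  0.00000000e+00,
         1.00000000e+00]])}
{'clock': 0.1, 'qpos': array([ 1.18801485e+00,  2.76537831e-01,  1.50602308e+00, -5.59546823e-06,
        1.36071024e+00, -1.20974873e-01]), 'qd': array([-6.08969679e-04, -9.74542968e-04, -2.14652952e-03,  1.98667449e-03,
       -7.31307873e-04,  6.95449119e-05]), 'effort': array([ 8.86330981e-04, -4.17703700e+01, -2.46406907e+01, -2.93741587e-04,
        5.75317594e-03,  9.66511607e-06]), 'position': array([0.14863678, 0.55495766, 0.23051616]), 'ee_rot': array([ 0.70091083,  0.09172285,  0.70120288, -0.09287324]), 'contact_force': array([-0.17100762, -0.07215451,  0.00367097]), 'moment': array([-0.05562811, -0.04125107, -0.00662531]), 'width': 0.08507389815637069}
```

View pics/top0.png

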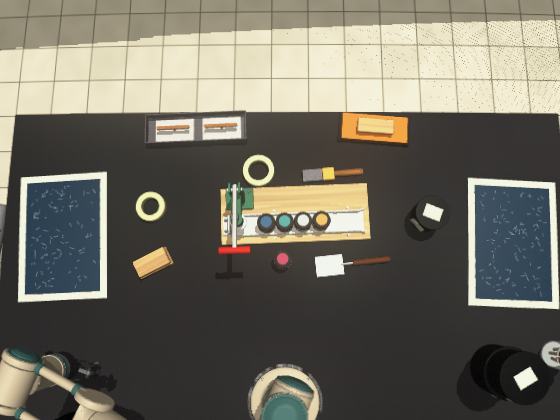

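View pics/scene0.png

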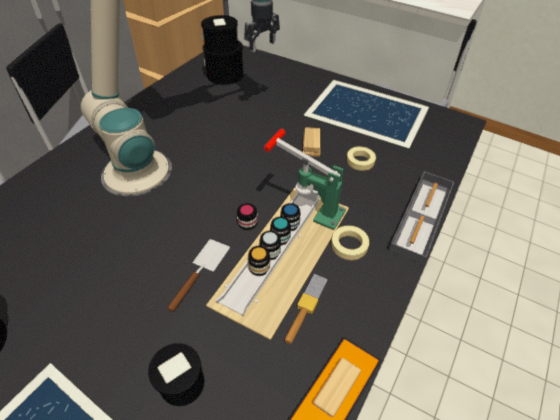

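The top view shows the row at (266,223) to (322,220), the red handle at (234,250), the sealed pot at (282,261) and the putty knife blade at (330,265). The scene view agrees. Next I measure positions.

```bash
cat > h.py <<'E'
import numpy as np,cv2
from rig import manip,get_image,get_calibration
def pt(n,u,v,z):
    c=get_calibration(n);K=np.array([[c['fx'],0,c['cx']],[0,c['fy'],c['cy']],[0,0,1]])
    p=cv2.undistortPoints(np.array([[[u,v]]],float),K,c['D'])[0,0]
    T=c['cam_to_world'];d=T[:3,:3]@[p[0],p[1],1];o=T[:3,3]
    return (o+d*(z-o[2])/d[2])
def px(n,P):
    c=get_calibration(n);K=np.array([[c['fx'],0,c['cx']],[0,c['fy'],c['cy']],[0,0,1]])
    T=np.linalg.inv(c['cam_to_world']);r,_=cv2.Rodrigues(T[:3,:3])
    return cv2.projectPoints(np.array(P,float).reshape(-1,1,3),r,T[:3,3],K,c['D'])[0][:,0]
H={'red':((0,170,120),(6,255,255)),'ochre':((10,150,110),(24,255,255)),'teal':((80,90,60),(95,255,255)),'blue':((98,110,40),(115,255,255)),'crimson':((165,120,60),(179,255,255)),'grey':((0,0,150),(179,40,255))}
def blobs(img,win,col):
    x0,y0,x1,y1=win;m=cv2.inRange(cv2.cvtColor(img[y0:y1,x0:x1],cv2.COLOR_RGB2HSV),*map(np.array,H[col]))
    n,l,s,c=cv2.connectedComponentsWithStats(m)
    return [(s[i,4],*(s[i,:4]+[x0,y0,0,0]),(c[i]+[x0,y0]).round(1)) for i in range(1,n) if s[i,4]>12]
E
python3 - <<'E'
from h import *
for n,w,wr in(("top",(256,210,334,235),(210,235,300,275)),("scene",(235,195,305,275),(225,125,290,225))):
    im=get_image(n)
    for c in('blue','teal','grey','ochre'):
        for b in blobs(im,w,c): print(n,c,b,pt(n,*b[5],.0735).round(4))
    for c,z in(('red',.225),('crimson',.0555)):
        for b in blobs(im,wr,c): print(n,c,b,pt(n,*b[5],z).round(4))
    a,b,q,r=(210,175,380,285) if n=="top" else (190,120,360,335)
    s=4 if n=="top" else 3
    if n=="top":cv2.imwrite("pics/c1.png",cv2.resize(im[b:r,a:q],None,fx=s,fy=s,interpolation=2)[:,:,::-1])
E
```

```text
top teal (np.int32(90), np.int64(279), np.int64(216), np.int64(11), np.int64(10), array([284.1, 220.4])) [5.627e-01 1.000e-04 7.350e-02]
top grey (np.int32(32), np.int64(307), np.int64(211), np.int64(10), np.int64(7), array([311.8, 213.2])) [ 0.5855 -0.0869  0.0735]
top grey (np.int32(122), np.int64(324), np.int64(211), np.int64(10), np.int64(22), array([330.2, 222.4])) [ 0.5563 -0.1443  0.0735]
top grey (np.int32(31), np.int64(270), np.int64(213), np.int64(9), np.int64(8), array([274.5, 214.9])) [0.5801 0.0303 0.0735]
top grey (np.int32(36), np.int64(287), np.int64(212), np.int64(11), np.int64(7), array([292.6, 213.7])) [ 0.5839 -0.0266  0.0735]
top grey (np.int32(58), np.int64(256), np.int64(214), np.int64(8), np.int64(21), array([257.6, 225.7])) [0.5459 0.0831 0.0735]
top grey (np.int32(109), np.int64(297), np.int64(214), np.int64(12), np.int64(12), array([302.8, 219.7])) [ 0.5649 -0.0585  0.0735]
top grey (np.int32(41), np.int64(306), np.int64(225), np.int64(12), np.int64(9), array([310.9, 230. ])) [ 0.5323 -0.0836  0.0735]
top grey (np.int32(48), np.int64(268), np.int64(227), np
[... 819 characters left out ...]
233.8])) [ 0.6027 -0.013   0.0735]
scene grey (np.int32(112), np.int64(263), np.int64(233), np.int64(14), np.int64(10), array([269.6, 237.5])) [ 0.5627 -0.0525  0.0735]
scene grey (np.int32(91), np.int64(237), np.int64(262), np.int64(16), np.int64(13), array([244.5, 270.4])) [ 0.5652 -0.1734  0.0735]
scene ochre (np.int32(148), np.int64(251), np.int64(247), np.int64(15), np.int64(13), array([258.3, 253.1])) [ 0.5652 -0.111   0.0735]
scene red (np.int32(176), np.int64(264), np.int64(129), np.int64(21), np.int64(22), array([273.9, 139.6])) [0.4554 0.1427 0.225 ]
scene crimson (np.int32(123), np.int64(240), np.int64(204), np.int64(14), np.int64(11), array([246.3, 209.4])) [0.4431 0.012  0.0555]
```

View pics/c1.png

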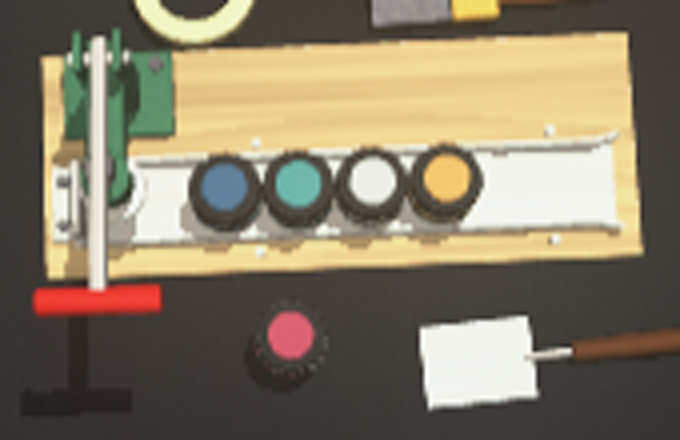

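The views agree on the station: origin about (0.562, -0.025), with its y axis turned about 2.2° (0.039 rad) from world y. Pot4 is at about (0.565, -0.113). Next I work out the tool axes and the move.

```bash
cat >> h.py <<'E'
from scipy.spatial.transform import Rotation as R
def tool():
    s=manip.get_state();q=s['ee_rot'];return s,R.from_quat([q[1],q[2],q[3],q[0]])
def to(P,yaw=None):
    s,r=tool();d=r.inv().apply(np.array(P)-s['position'])*10
    print('shift units',d.round(3))
    if yaw is not None:
        y=np.array([np.cos(yaw),np.sin(yaw),0]);x=np.array([0,0,-1.]);t=R.from_matrix(np.c_[x,y,np.cross(x,y)])
        for k in(0,1):
            rv=(r.inv()*t*R.from_euler('x',k*np.pi)).as_rotvec()/np.pi;print('turn',rv.round(4))
        print('shift in final frame',(t.inv().apply(np.array(P)-s['position'])*10).round(3))
E
python3 - <<'E'
from h import *
print(tool()[1].as_matrix().round(3)); to([.566,-.19,.25],.039)
o=np.array([.562,-.025]);Y=np.array([-.039,.999]);X=np.array([.999,.039])
# check: board/rail features
for uv in((220.5,189.2),(366.7,183.2),(370.5,238.2),(222,244.5)):
    p=pt('top',*uv,.01)[:2]-o;print((p@X).round(4),(p@Y).round(4))
E
```

```text
[[-0.     0.259  0.966]
 [-0.001  0.966 -0.259]
 [-1.    -0.001 -0.   ]]
shift units [-0.186 -6.117  5.959]
turn [4.043e-01 2.000e-04 3.000e-04]
turn [-5.957e-01 -4.000e-04  2.000e-04]
shift in final frame [-0.192  3.879  7.608]
0.1235 0.2311
0.1245 -0.2524
-0.0582 -0.2528
-0.06 0.2294
```

Call:
arm_command --series "-0.3 0 0 0 0 0 -1;-0.3 0 0 0 0 0 -1;-0.3 0 0 0.037 0 0 -1;0 0 0 0.037 0 0 -1;0 0 0 0.037 0 0 -1;0 0 0 0.037 0 0 -1;0 0 0 0.037 0 0 -1;0 0 0 0.037 0 0 -1;0 0 0 0.037 0 0 -1;0 0 0 0.037 0 0 -1;0 0 0 0.037 0 0 -1;0 0 0 0.037 0 0 -1"

```text
clock: 1.2
position: [0.1488, 0.5553, 0.321]
ee_rot: [0.534, 0.463, 0.534, -0.464]
contact_force: [-0.6, 0.3, -0.4]
width: -0.0001
```

Call:
arm_command --series "0 0.17 0.34 0.034 0 0 -1;0 0.17 0.34 0 0 0 -1;0 0.17 0.34 0 0 0 -1;0 0.17 0.34 0 0 0 -1;0 0.17 0.34 0 0 0 -1;0 0.17 0.34 0 0 0 -1;0 0.17 0.34 0 0 0 -1;0 0.17 0.34 0 0 0 -1;0 0.17 0.34 0 0 0 -1;0 0.17 0.34 0 0 0 -1;0 0.17 0.34 0 0 0 -1;0 0 0 0 0 0 -1"

```text
clock: 2.2
position: [0.357, 0.1856, 0.3212]
ee_rot: [0.509, 0.492, 0.506, -0.493]
contact_force: [-0.4, -0.2, -0.3]
width: 0.0002
```

Run:
```python
from h import *
s,r=tool();print(s['clock'],s['position'],s['width'],s['contact_force']);to([.567,-.19,.25],.039)
```

```text
2.2 [0.35704418 0.18559543 0.3211998 ] 0.0001621555101915117 [-0.39775033 -0.22045638 -0.32100608]
shift units [0.733 1.98  3.817]
turn [-0.0025  0.0014 -0.0007]
turn [ 0.9975 -0.0011 -0.0022]
shift in final frame [0.712 1.952 3.835]
```

Call:
arm_command --series "0 0.18 0.35 0 0 0 -1;0 0.18 0.35 0 0 0 -1;0 0.18 0.35 0 0 0 -1;0 0.18 0.35 0 0 0 -1;0 0.18 0.35 0 0 0 -1;0 0.18 0.35 0 0 0 -1;0 0.18 0.35 0 0 0 -1;0 0.18 0.35 0 0 0 -1;0 0.18 0.35 0 0 0 -1;0 0.18 0.35 0 0 0 -1;0 0.18 0.34 0 0 0 -1;0 0 0 0 0 0 -1"

```text
clock: 3.2
position: [0.5704, -0.1906, 0.319]
ee_rot: [0.51, 0.49, 0.508, -0.492]
contact_force: [-0.2, 0.5, 1.0]
width: -0.0001
```

Run:
```python
from h import *
s,r=tool();print(s['clock'],s['position'],s['contact_force'],s['qpos']);to([.5675,-.185,.036],.039)
```

```text
3.2 [ 0.57043087 -0.19064732  0.3189947 ] [-0.22388351  0.46449428  0.96618307] [-0.43643542  0.28244397  1.28279017 -0.00287805  1.57465525 -0.47151103]
shift units [ 2.83  -0.028 -0.067]
turn [-0.0013  0.0011 -0.0001]
turn [ 9.987e-01 -1.000e-04 -1.700e-03]
shift in final frame [ 2.83  -0.027 -0.058]
```

Call:
arm_command --series "0.3 -0.02 0 0 0 0 -1;0.3 0 0 0 0 0 -1;0.3 0 0 0 0 0 -1;0.3 0 0 0 0 0 -1;0.3 0 0 0 0 0 -1;0.3 0 0 0 0 0 -1;0.3 0 0 0 0 0 -1;0.2 0 0 0 0 0 -1;0.2 0 0 0 0 0 -1;0.2 0 0 0 0 0 -1;0.12 0 0 0 0 0 -1;0 0 0 0 0 0 -1"

```text
clock: 4.2
position: [0.563, -0.1828, 0.0362]
ee_rot: [0.508, 0.489, 0.512, -0.491]
contact_force: [-0.5, 1.0, 0.2]
width: -0.0002
```

Run:
```python
from h import *
s,r=tool();print(s['clock'],s['position'],s['contact_force']);to([.5665,-.16,.036],.039)
im=get_image('scene');cv2.imwrite("pics/s2.png",cv2.resize(im[100:330,170:370],None,fx=2.6,fy=2.6,interpolation=2)[:,:,::-1])
```

```text
4.2 [ 0.56296157 -0.18280695  0.036182  ] [-0.48777998  0.998702    0.22835898]
shift units [ 0.002  0.044 -0.226]
turn [ 0.0003 -0.001   0.0019]
turn [-0.9997 -0.0029 -0.0016]
shift in final frame [ 0.002  0.044 -0.227]
```

View pics/s2.png

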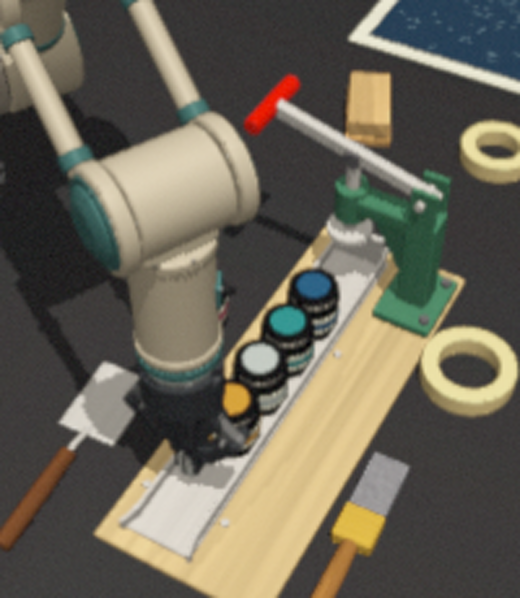

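The shut fingers stand in the rail behind the ochre pot, clear of it. Now I push slowly.

Call:
arm_command --series "0 0.035 -0.03 0 0 0 -1;0 0 -0.05 0 0 0 -1;0 0 -0.05 0 0 0 -1;0 0 -0.04 0 0 0 -1;0 0 -0.03 0 0 0 -1;0 0 -0.03 0 0 0 -1;0 0 -0.03 0 0 0 -1;0 0 -0.03 0 0 0 -1"

```text
clock: 4.92
position: [0.5675, -0.1551, 0.0394]
ee_rot: [0.51, 0.49, 0.51, -0.49]
contact_force: [0.5, -0.1, 0.1]
width: 0.0004
```

Call:
arm_command --series "0 0 -0.03 0 0 0 -1;0 0 -0.03 0 0 0 -1;0 0 -0.03 0 0 0 -1;0 0 -0.03 0 0 0 -1"

```text
clock: 5.25
position: [0.5673, -0.1439, 0.0394]
ee_rot: [0.51, 0.49, 0.509, -0.49]
contact_force: [0.0, -3.2, 1.1]
width: 0.0002
```

Call:
arm_command --series "0 0 -0.03 0 0 0 -1;0 0 -0.03 0 0 0 -1;0 0 -0.03 0 0 0 -1;0 0 -0.03 0 0 0 -1;0 0 -0.03 0 0 0 -1;0 0 -0.03 0 0 0 -1;0 0 -0.03 0 0 0 -1;0 0 -0.03 0 0 0 -1;0 0 -0.03 0 0 0 -1;0 0 -0.03 0 0 0 -1;0 0 -0.03 0 0 0 -1;0 0 -0.03 0 0 0 -1"

```text
clock: 6.25
position: [0.5656, -0.1073, 0.0394]
ee_rot: [0.51, 0.49, 0.51, -0.49]
contact_force: [0.2, -4.5, 2.6]
width: -0.0002
```

Call:
arm_command --series "0 0 -0.03 0 0 0 -1;0 0 -0.03 0 0 0 -1;0 0 -0.03 0 0 0 -1;0 0 -0.03 0 0 0 -1;0 0 -0.02 0 0 0 -1;0 0 -0.02 0 0 0 -1"

```text
clock: 6.75
position: [0.5649, -0.0913, 0.0393]
ee_rot: [0.51, 0.49, 0.51, -0.49]
contact_force: [-0.3, -4.7, 3.4]
width: 0.0001
```

Run:
```python
from h import *
s,r=tool();print(s['clock'],s['position'],s['contact_force']);to([.5640,-.068,.037],.039)
im=get_image('scene')
for c in('blue','teal','grey','ochre'):
    for b in blobs(im,(255,170,325,265),c): print(c,b[0],b[5],pt('scene',*b[5],.0735).round(4))
im=get_image('top')
for c in('blue','teal','ochre'):
    for b in blobs(im,(236,210,334,235),c): print(c,b[0],b[5],pt('top',*b[5],.0735).round(4))
```

```text
6.75 [ 0.56494862 -0.0913318   0.03934973] [-0.34625568 -4.67249527  3.44479058]
shift units [ 0.023 -0.    -0.234]
turn [ 0.0003  0.     -0.    ]
turn [-0.9997  0.      0.    ]
shift in final frame [ 0.023 -0.    -0.234]
blue 76 [299.3 196.7] [0.5554 0.1207 0.0735]
teal 119 [291.1 208.1] [0.5578 0.0692 0.0735]
teal 33 [264.6 215.2] [0.5087 0.0073 0.0735]
grey 94 [303.7 189.3] [0.5515 0.1542 0.0735]
grey 383 [284.9 240.9] [ 0.603  -0.0411  0.0735]
grey 87 [282.  221.6] [0.5619 0.0125 0.0735]
teal 97 [264.  221.2] [0.5601 0.0632 0.0735]
```

Call:
arm_command --series "0 0 -0.02 0 0 0 -1;0 0 -0.02 0 0 0 -1;0 0 -0.02 0 0 0 -1;0 0 -0.02 0 0 0 -1;0 0 -0.02 0 0 0 -1;0 0 -0.02 0 0 0 -1;0 0 -0.02 0 0 0 -1;0 0 -0.01 0 0 0 -1"

```text
clock: 7.52
position: [0.5643, -0.0762, 0.0393]
ee_rot: [0.51, 0.49, 0.51, -0.49]
contact_force: [0.2, -4.7, 3.8]
width: 0.0003
```

Call:
arm_command --series "0 0 -0.01 0 0 0 -1;0 0 -0.01 0 0 0 -1;0 0 -0.01 0 0 0 -1"

```text
clock: 7.77
position: [0.5642, -0.0735, 0.0393]
ee_rot: [0.51, 0.49, 0.51, -0.49]
contact_force: [0.2, -5.0, 3.1]
width: -0.0002
```

Call:
arm_command --series "0 0 -0.01 0 0 0 -1;0 0 -0.01 0 0 0 -1"

```text
clock: 7.93
position: [0.5641, -0.0715, 0.0393]
ee_rot: [0.51, 0.49, 0.51, -0.49]
contact_force: [-0.2, -5.5, 3.3]
width: -0.0002
```

Call:
arm_command --series "0 0 -0.01 0 0 0 -1;0 0 -0.01 0 0 0 -1"

```text
clock: 8.1
position: [0.5641, -0.0695, 0.0393]
ee_rot: [0.51, 0.49, 0.51, -0.49]
contact_force: [-0.1, -4.9, 3.0]
width: 0.0001
```

Call:
arm_command --series "0 0 -0.01 0 0 0 -1;0 0 -0.01 0 0 0 -1"

```text
clock: 8.27
position: [0.564, -0.068, 0.0393]
ee_rot: [0.51, 0.49, 0.51, -0.49]
contact_force: [-0.0, -8.6, 2.5]
width: -0.0002
```

Call:
arm_command --series "0 0 -0.01 0 0 0 -1;0 0 0 0 0 0 -1"

```text
clock: 8.43
position: [0.5643, -0.0679, 0.0394]
ee_rot: [0.511, 0.489, 0.509, -0.49]
contact_force: [-0.5, -8.9, 1.6]
width: -0.0002
```

Call:
arm_command --series "0 0 -0.01 0 0 0 -1;0 0 -0.01 0 0 0 -1;0 0 0 0 0 0 -1"

```text
clock: 8.68
position: [0.5648, -0.0678, 0.0395]
ee_rot: [0.512, 0.488, 0.508, -0.49]
contact_force: [1.0, -14.6, 2.7]
width: 0.0001
```

The force rises with no movement, so the row is home against the stop. I back off the way I came, then rise.

Call:
arm_command --series "0 0 0.03 0 0 0 -1;0 0 0.05 0 0 0 -1;0 0 0.15 0 0 0 -1;0 0 0.3 0 0 0 -1;-0.1 0 0.1 0 0 0 -1;-0.3 0 0 0 0 0 -1;-0.3 0 0 0 0 0 -1;-0.4 0 0 0 0 0 -1;-0.4 0 0 0 0 0 -1;-0.4 0 0 0 0 0 -1;-0.4 0 0 0 0 0 -1;0 0 0 0 0 0 -1"

```text
clock: 9.68
position: [0.5698, -0.1271, 0.2775]
ee_rot: [0.514, 0.493, 0.506, -0.487]
contact_force: [1.6, -0.2, 0.5]
width: -0.0
```

Run:
```python
from h import *
s,r=tool();print(s['clock'],s['position'],s['contact_force']);to([.4545,.142,.29],.039)
im=get_image('scene')
for c in('blue','teal','ochre','grey'):
    for b in blobs(im,(255,170,325,265),c): print(c,b[0],b[5],pt('scene',*b[5],.0735).round(4))
for c in('crimson','red'):
    for b in blobs(im,(225,125,290,225),c): print(c,b[0],b[5])
cv2.imwrite("pics/s3.png",cv2.resize(im[100:330,170:370],None,fx=2.6,fy=2.6,interpolation=2)[:,:,::-1])
```

```text
9.6833 [ 0.56978505 -0.12709662  0.27754256] [ 1.6047727  -0.20055954  0.46661859]
shift units [-0.146 -1.041 -2.735]
turn [ 0.0005  0.0008 -0.0044]
turn [-0.9995  0.0069  0.0012]
shift in final frame [-0.125 -1.047 -2.734]
teal 117 [294.8 202.8] [0.5565 0.0927 0.0735]
ochre 127 [275.  230.4] [ 0.562  -0.0242  0.0735]
grey 93 [303.5 189.4] [0.5512 0.1536 0.0735]
grey 591 [277.7 246.4] [ 0.5963 -0.0665  0.0735]
grey 99 [285.  216.3] [0.559  0.0335 0.0735]
crimson 112 [246.5 209.5]
red 129 [276.3 137.3]
```

View pics/s3.png

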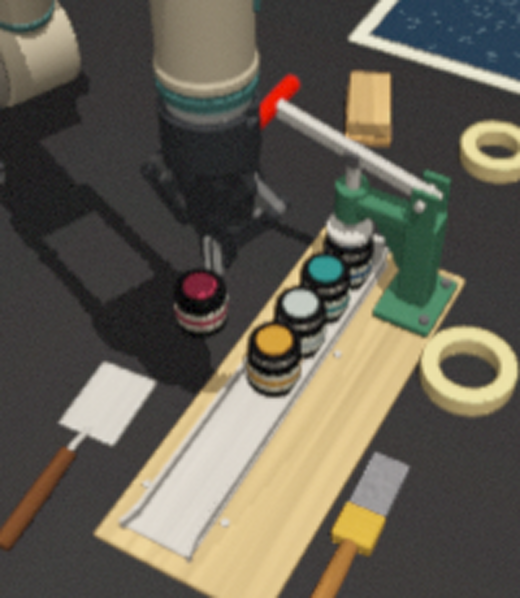

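The picture shows the row touching with pot1 under the disc at (350,230), every lid on, and the sealed pot untouched. Next I go over the handle.

Call:
arm_command --series "-0.2 0 0 0 0 0 -1;0 -0.118 -0.303 0 0 0 -1;0 -0.118 -0.303 0 0 0 -1;0 -0.118 -0.303 0 0 0 -1;0 -0.118 -0.303 0 0 0 -1;0 -0.118 -0.303 0 0 0 -1;0 -0.118 -0.303 0 0 0 -1;0 -0.118 -0.303 0 0 0 -1;0 -0.118 -0.303 0 0 0 -1;0 -0.118 -0.303 0 0 0 -1;0 0 0 0 0 0 -1;0 0 0 0 0 0 -1"

```text
clock: 10.73
position: [0.4472, 0.1425, 0.2875]
ee_rot: [0.51, 0.488, 0.512, -0.49]
contact_force: [0.3, -0.6, -0.3]
width: -0.0
```

Run:
```python
from h import *
s,r=tool();print(s['clock'],s['position'],s['contact_force']);to([.4535,.142,.24],.039)
im=get_image('scene')
cv2.imwrite("pics/s4.png",cv2.resize(im[60:260,170:370],None,fx=2.6,fy=2.6,interpolation=2)[:,:,::-1])
```

```text
10.7333 [0.44724931 0.14249162 0.28753017] [ 0.32073985 -0.57826668 -0.30815463]
shift units [0.475 0.064 0.008]
turn [ 0.0015 -0.0003  0.0014]
turn [-9.985e-01 -2.100e-03 -4.000e-04]
shift in final frame [0.475 0.062 0.007]
```

View pics/s4.png

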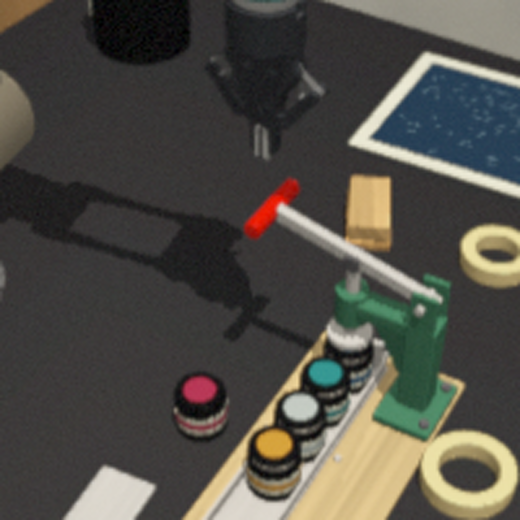

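The fingers are shut at (262,155), above the handle at (272,208), and the press is undisturbed. I descend to about z = 0.24, then feel for the handle.

Call:
arm_command --series "0.15 0.06 0 0 0 0 -1;0.15 0 0 0 0 0 -1;0.13 0 0 0 0 0 -1;0 0 0 0 0 0 -1"

```text
clock: 11.12
position: [0.4537, 0.1396, 0.2428]
ee_rot: [0.508, 0.488, 0.511, -0.493]
contact_force: [0.1, -0.4, -0.3]
width: -0.0002
```

Call:
arm_command --series "0.04 0 0 0 0 0 -1;0.04 0 0 0 0 0 -1;0.04 0 0 0 0 0 -1;0.04 0 0 0 0 0 -1;0 0 0 0 0 0 -1"

```text
clock: 11.53
position: [0.4554, 0.1408, 0.23]
ee_rot: [0.51, 0.49, 0.51, -0.49]
contact_force: [-0.2, -0.6, 2.0]
width: -0.0003
```

Call:
arm_command --series "0.03 0 0 0 0 0 -1;0.03 0 0 0 0 0 -1;0.03 -0.01 0 0 0 0 -1;0.03 0 0 0 0 0 -1;0 0 0 0 0 0 -1"

```text
clock: 11.95
position: [0.4538, 0.141, 0.2177]
ee_rot: [0.51, 0.49, 0.51, -0.49]
contact_force: [-1.7, -0.1, 3.4]
width: 0.0
```

Call:
arm_command --series "0.02 -0.01 0 0 0 0 -1;0.02 -0.01 0 0 0 0 -1;0.02 0 0 0 0 0 -1;0.02 -0.01 0 0 0 0 -1;0.02 0 0 0 0 0 -1;0.02 0 0 0 0 0 -1"

```text
clock: 12.45
position: [0.4518, 0.141, 0.2069]
ee_rot: [0.51, 0.49, 0.51, -0.49]
contact_force: [-1.1, -0.4, 7.1]
width: -0.0002
```

Call:
arm_command --series "0.02 -0.01 0 0 0 0 -1;0.02 0 0 0 0 0 -1;0.02 0 0 0 0 0 -1;0 0 0 0 0 0 -1"

```text
clock: 12.78
position: [0.4508, 0.1409, 0.2007]
ee_rot: [0.51, 0.49, 0.51, -0.49]
contact_force: [-1.1, -0.5, 5.0]
width: -0.0002
```

Call:
arm_command --series "0.015 0 0 0 0 0 -1;0.015 0 0 0 0 0 -1;0.01 0 0 0 0 0 -1;0 0 0 0 0 0 -1"

```text
clock: 13.12
position: [0.4504, 0.1409, 0.1974]
ee_rot: [0.51, 0.49, 0.51, -0.49]
contact_force: [-2.0, -1.8, 10.3]
width: 0.0
```

Call:
arm_command --series "0.01 0 0 0 0 0 -1;0.01 0 0 0 0 0 -1;0 0 0 0 0 0 -1"

```text
clock: 13.37
position: [0.4505, 0.1409, 0.1969]
ee_rot: [0.51, 0.49, 0.51, -0.489]
contact_force: [-5.2, -1.2, 18.2]
width: 0.0003
```

The handle is at its hard stop: 35 mm down and the force jumped to 18 N. I let it up gently and clear away.

Call:
arm_command --series "-0.04 0 0 0 0 0 -1;-0.05 0 0 0 0 0 -1;-0.05 0.01 0 0 0 0 -1;-0.05 0.01 0 0 0 0 -1;-0.05 0.01 0 0 0 0 -1;-0.05 0.01 0 0 0 0 -1;-0.05 0 0 0 0 0 -1;-0.05 0 0 0 0 0 -1;-0.1 0 0 0 0 0 -1;-0.2 0 0 0 0 0 -1;-0.3 0 0 0 0 0 -1;-0.3 0 0 0 0 0 -1"

```text
clock: 14.37
position: [0.4529, 0.1408, 0.3237]
ee_rot: [0.509, 0.489, 0.511, -0.491]
contact_force: [0.6, 0.2, -0.5]
width: 0.0004
```

Call:
arm_command --series "0 -0.3 0 0 0 0 -1;0 -0.4 0 0 0 0 -1;0 -0.4 0 0 0 0 -1;0 -0.3 0 0 0 0 -1;0 0 0 0 0 0 -1;0 0 0 0 0 0 -1"

```text
clock: 14.87
position: [0.3129, 0.1353, 0.3239]
ee_rot: [0.51, 0.49, 0.51, -0.489]
contact_force: [0.0, -0.7, -0.1]
width: -0.0001
```

Run:
```python
from h import *
s,r=tool();print(s['clock'],s['position'],s['contact_force'])
im=get_image('scene')
for c in('teal','ochre','grey'):
    for b in blobs(im,(255,170,325,265),c): print(c,b[0],b[5],pt('scene',*b[5],.0735).round(4))
for c in('crimson','red'):
    for b in blobs(im,(225,125,290,225),c): print(c,b[0],b[5])
cv2.imwrite("pics/s5.png",cv2.resize(im[110:290,200:370],None,fx=3.3,fy=3.3,interpolation=2)[:,:,::-1])
t=get_image('top');print([b for b in blobs(t,(210,235,300,275),'red')])
```

```text
14.8667 [0.31286421 0.13528693 0.3238576 ] [ 0.01313996 -0.69297605 -0.09411923]
teal 117 [294.9 202.9] [0.5569 0.0925 0.0735]
ochre 127 [275.  230.4] [ 0.562  -0.0242  0.0735]
grey 92 [303.3 189.4] [0.5507 0.1533 0.0735]
grey 615 [277.2 246.2] [ 0.5949 -0.0666  0.0735]
grey 99 [285.  216.3] [0.559  0.0335 0.0735]
crimson 122 [246.2 209.3]
red 176 [273.9 139.6]
[(np.int32(214), np.int64(218), np.int64(246), np.int64(33), np.int64(8), array([233.8, 249.6]))]
```

View pics/s5.png

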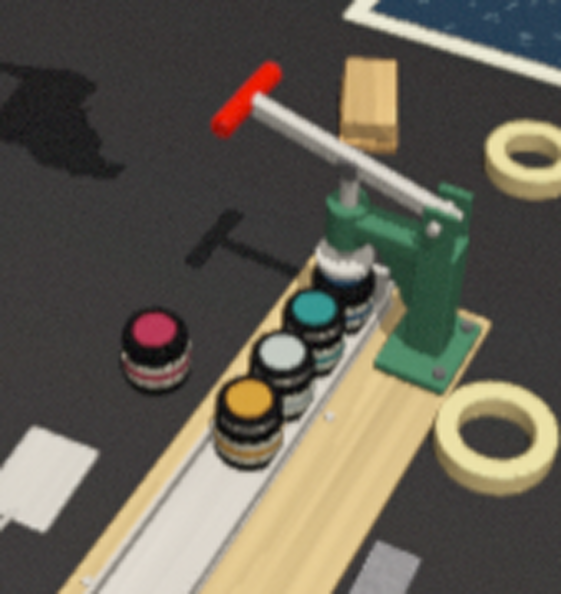

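The handle is back at its starting pixel (273.9, 139.6). The row is unmoved, and a sliver of blue swatch now shows below the disc at (345,285), so pot1's lid is lower. I hand the job in.

```bash
python3 -c "
from rig import ticket
print(ticket.sign_off())"
```

```text
the job is handed in; nothing more can be done
None
```

The job is done and handed in after about 15 s of robot time.

- **Push:** I pushed the row as one train from behind pot4 with the shut fingertips. It took about 5 N while sliding. At the stop the force rose to 14.6 N with no further movement, within about 1 mm of where I had worked out the stop to be.
- **Press:** I pushed the handle down about 35 mm. The force was about 7 N as the lid went on, then 18 N at the hard stop. I let the handle rise slowly and moved the arm clear.
- **Last checks:** In the final picture the handle is back at its starting position to within 0.1 pixel. The four pots are touching and did not move during the press. The sealed pot is within 0.2 pixel of where it started. The wrist force reads about zero.
- **Limits of the checks:** I could not read the lid travel directly, so I judged it from the hard stop and from the swatch now showing below the disc. The two cameras disagreed by about 5 mm on the pots' positions along the rail, so I relied on contact force for the final approach. I checked the tapes, tools and tub only by eye, and the final crop does not show all of them.

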